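Stack a lug plate on a tube in a welding fixture and clamp them there

ROBOT

A 6-joint arm with a two-finger parallel gripper is mounted at the origin on the work surface. World frame = base frame: x ahead of the robot, y to its left, z up, the work surface at z = 0. Lengths are in m, angles in rad, forces in N, time in s.
With the tool pointing down it reaches from about 0.35 to 0.775 m from the base axis. Payload 5.5 kg.
Tool frame: the origin (TCP) lies midway between the tips of the shut fingers; the grasp point (between the pads) lies 19 mm behind it; z points along the fingers, y is the line along which they close (so a half turn about z gives the same grasp; the last joint's range is limited). The gripper opens to 85 mm and grips with 20 to 120 N. Pads are 22 mm wide; open, the fingers measure 114 mm over their backs; the gripper's body (76 mm by 85 mm) begins 54 mm behind the grasp point. The pads swing forward as they close: fully open they stand 13 mm farther back than shut.
Start: joints at [1.134, 0.313, 0.046, 1.304, 0, 1.431], TCP at [0.168, 0.55, 0.231] pointing down, gripper open.
Joint ranges: [-2.76, 2.76], [-0.86, 1.69], [-1.03, 1.26], [-2.2, 2.34], [-1.47, 1.5], [-3.14, 3.14]. Speed limits (rad/s): [2.57, 2.57, 3.14, 3.14, 3.14, 3.14].

INTERFACE

Orientations are given as a unit quaternion [w, x, y, z].
In Python, from workcell import env gives the robot as it stands. The module is installed in compiled form; this text tells all that it offers.
- The arm moves only by the tool carry_out, never from a script. Its argument "series" is a list of rows, each an object with "delta_rot": the turn, a rotation vector about the world's x, y, z normalised to -1 to 1, where 1 is 0.1 rad, a list of three; "travel": the shift along the world's x, y, z normalised to -1 to 1, where 1 is 0.025 m, a list of three; "fingers": the closure, from -1 (fully open) to 1 (shut). In form: [{"delta_rot": [ax, ay, az], "travel": [tx, ty, tz], "fingers": fingers}, ...]. A call has 1 to 5 rows; each row shifts and turns the commanded pose from where the row before left it; what a row does not reach is not made up. A row lasts 1/8 s, in which the tool goes at most 62.5 mm and 10.7 degrees, less where a joint would pass 70% of its speed; a pose out of reach is approached as far as the arm can. A call with a number of a shift or a turn outside -1 to 1 is refused whole. A call with a gripper value outside its range is refused whole. The fingers move at their own pace and stop on an object; "squeeze" is the grip in N (left out, the last holds). Time passes only in rows, so rows that do not move let the fingers close. It gives the time, the measured TCP pose, the force, the opening and the grip force at its end, in the units of the state.
- env.get_state(): the state, without advancing time (a new reading comes with each control period).
- env.read_camera(name): name is "side" or "top" or "wrist"; returns a dict with "color" (400x640x3 uint8, red, green, blue), "fx", "fy", "cx", "cy" (pixels), "D" ([k1, k2, p1, p2, k3] as OpenCV has them; the pictures are not rectified), "world_from_camera" (4x4, takes a point from camera to world coordinates); the wrist camera has in their place "hand_eye" (4x4, takes a point from camera to tool coordinates, whose origin is the TCP and whose axes are the flange's). Camera axes: x right, y up, looking along -z (the intrinsics and any distortion apply to the point x, -y, -z); pixel columns grow to the right and rows downward; lengths in m; the calibration is good to about 2 mm. A picture is of the moment at which its call begins: read the wrist's pose just before it. There is no depth.
- env.hand_in(): hands the job in; it is judged then, once.
The state is a dict: "clock": time; "joint_pos": joint angles; "qvel": joint speeds; "tau": joint torques, N m; "tcp_pos": TCP position; "orientation": TCP orientation; "wrist_force": force on the tool from outside, world axes, zero at the start; "ft_torque": the same for the moment, N m; "finger_gap": finger opening in m; "grip_force": force on a finger pad.
Only numpy, scipy, OpenCV 4.12 (cv2) and the standard library are available. Lean on these libraries where they do the work, as an engineer would, in place of code of your own. Each camera call takes 0.05 s, during which the arm holds its last target. There are 200 camera calls.

TASK

Set up the tacking job in the blue fixture: lay the box tube on the bed between the two fences, and put the copper lug plate squarely on top of it, lug up. Swing the red-handled clamp lever fully open, slide the yellow carriage until its jaw presses firmly on the tube and the tube is hard against the fixed end stop (press, do not ram it), then swing the lever back to its stop to lock the carriage there, and let go of everything. Leave the other things on the table where they are.

Things in the scene. Friction and masses are not known exactly. Their poses are not given: they have to be found in the camera images.
- rail: Blue fixture, fixed to the table: bed 110 mm wide (x), its top 16 mm above the table. Origin: at table height below the middle of the end stop's face, which looks along -y; the bed runs from y = +40 to -410 mm. Steel end stop: 90 mm wide, 30 thick, 54 high above the bed. Two fences along y, 12 mm high above the bed, 68 mm apart, from y = -7.5 to -82.5 mm. z is up.
- nest (a point): Point on the bed's top, between the fences, 45 mm before the stop's face: where the middle of the tube's underside belongs once pushed home.
- carriage: Yellow carriage with an upright steel jaw (56 mm wide, 18 thick, top 70 mm above the table) at its front; slides only along the fixture's y. Origin: at table height below the middle of the jaw's face, which looks at the stop: minus its y in the fixture's frame is the gap (up to 0.2 m; 0.09 with the tube clamped). Block 80 mm wide, 116 long, top 45 mm high. Friction about 4.5 N unlocked.
- knob (a point): Black upright round knob on the carriage for sliding it, 24 mm across, its axis 45 mm behind the jaw's face, from 55 to 95 mm above the table. The point is on its axis, 78 mm above the table.
- lever (a joint): Clamp lever on the carriage, vertical axis, in rad: 0 locked, at its stop (across the rail, pointing to the fixture's -x); opens counter-clockwise seen from above to 1.6 (along the rail, pointing away from the end stop). Its eccentric bites below about 0.5 rad, where it is stiff (8 to 13 N at the red post); elsewhere it takes about 3 N. It stays where it is left.
- pivot (a point): Lever's axis on the carriage, 85 mm behind the jaw's face, 95 mm above the table.
- post (a point): Red upright round post at the lever's end, 18 mm across, 85 mm from the pivot, from 62 (top of the lever's bar) to 115 mm above the table. The point is on its axis, 95 mm above the table.
- tube: Piece of steel box tube, 60 mm wide (x), 90 mm long (y, the open direction), 40 mm high, 3 mm wall, about 0.4 kg. Origin: centre of its underside. Its length goes along the fixture's y; it may be turned half round.
- plate: Copper-coloured lug plate, 60 mm wide (x), 88 mm long (y), 8 mm thick, with an upright lug in the middle: 12 mm thick (x), 50 mm long (y), 45 mm high above the plate. About 0.4 kg. Origin: centre of its underside. It lies on the tube with its length along the tube's; it may be turned half round.
- tape: bystander, stays where it lies: black and yellow tape measure, 40 x 75 x 65 mm; origin under its centre.
- hammer: bystander, stays where it lies: hammer lying on the table, handle along its x.
- brush: bystander, stays where it lies: brush lying on the table, along its x.
- spray: bystander, stays where it lies: yellow spray can with a red cap, 56 mm across, 170 mm high; origin under its centre.
- magnet: bystander, stays where it lies: flat red angle magnet, about 100 x 115 x 16 mm.
- offcut: bystander, stays where it lies: dark piece of round pipe standing on end, 60 mm across, 70 mm high.
- case: bystander, stays where it lies: black glasses case, 160 x 70 x 50 mm; origin under its centre.
Mind the look-alikes: they are no part of the job. Several things look just like the plate: the one meant starts farthest to the robot's left. What is shaped like the tube but pink or turquoise is not meant.

How it is judged:
On the way, in this order (a step that is already met when the one before it is completed fails the run):
1. the clamp lever is swung open (above 1.2 rad) (value of joint lever above 1.2 rad), for 0.1 s.
2. with the lever still open (above 0.8 rad) and the plate squarely on the tube in the fixture, the jaw presses on the tube with more than 3 N and the gap is down to the tube's 90 mm (within 2 mm) (x of tube in the frame of rail between -0.006 and 0.006 m and z of tube in the frame of rail between 0.013 and 0.019 m and angle between tube's own z axis and vertical below 0.06 rad and x of plate in the frame of tube between -0.006 and 0.006 m and y of plate in the frame of tube between -0.006 and 0.006 m and z of plate in the frame of tube between 0.037 and 0.043 m and angle between the y axis of plate and the y axis of tube, either way round below 0.09 rad and contact force between carriage and tube above 3 N and value of joint lever above 0.8 rad and y of carriage in the frame of rail between -0.092 and -0.088 m), for 0.05 s.
At the end, for the whole second after the job is handed in: Lever locked (below 0.15 rad), carriage gap 90 mm within 2; tube flat on the bed, within 6 mm of its middle line, home against the stop within 2 mm, along the rail within 0.05 rad; plate flat on the tube, centred within 6 mm, turned under 0.09 rad; both at rest (x of tube in the frame of rail between -0.006 and 0.006 m and z of tube in the frame of rail between 0.013 and 0.019 m and angle between tube's own z axis and vertical below 0.06 rad and x of plate in the frame of tube between -0.006 and 0.006 m and y of plate in the frame of tube between -0.006 and 0.006 m and z of plate in the frame of tube between 0.037 and 0.043 m and angle between the y axis of plate and the y axis of tube, either way round below 0.09 rad and y of tube in the frame of rail between -0.047 and -0.043 m and angle between the y axis of tube and the y axis of rail, either way round below 0.05 rad and y of carriage in the frame of rail between -0.092 and -0.088 m and value of joint lever below 0.15 rad and linear speed of each of tube, plate below 0.01 m/s); the robot touches nothing.
It fails at once if a bystander is moved more than 30 mm (distance of any of tape, hammer, brush, spray, magnet, offcut, case from where it was at the start of the episode above 0.03 m).
It fails at once if the jaw is rammed into the tube (over 70 N) (contact force between carriage and tube above 70 N).
It also fails if it takes over 72 s, if anything falls off the work surface, if the arm or the gripper's body presses on something with over 40 N, if the wrist force passes 120 N, or if a joint passes its speed limit or range.

## Working session

There is one attempt and no reset: what is moved stays moved. The work goes in short steps, Python scripts to look and compute and a tool call to move; the robot and the scene stay as the last step left them, time stands still between calls to the robot, and variables do not carry over. Pictures are saved under pics/ and viewed, at most 10 in all, crops included, and the job is handed in when it is done.

Besides the shell and the picture viewer there is one more tool, called after ">>>" by a JSON object that holds its "fn" and its "kwargs". carry_out: Moves the arm, as the interface text tells. Its arguments: {"type":"object","properties":{"series":{"type":"array","items":{"type":"object","properties":{"delta_rot":{"type":"array","items":{"type":"number"}},"travel":{"type":"array","items":{"type":"number"}},"fingers":{"type":"number"}}}},"squeeze":{"type":"number"}},"required":["series"]}

```bash
mkdir -p pics
cat > h.py <<'E'
import numpy as np, cv2
from workcell import env
from scipy.spatial.transform import Rotation as R
def snap(n):
    c=env.read_camera(n); cv2.imwrite(f'pics/_{n}.png',c['color'][:,:,::-1]); return c
def pose():
    s=env.get_state(); T=np.eye(4); q=s['orientation']; T[:3,:3]=R.from_quat([q[1],q[2],q[3],q[0]]).as_matrix(); T[:3,3]=s['tcp_pos']; return T
def W(c,T=None): return c['world_from_camera'] if 'world_from_camera' in c else T@c['hand_eye']
def pix2w(c,uv,z,M=None):
    M=np.array(c['world_from_camera']) if M is None else M
    K=np.array([[c['fx'],0,c['cx']],[0,c['fy'],c['cy']],[0,0,1.]])
    n=cv2.undistortPoints(np.array(uv,float).reshape(-1,1,2),K,np.array(c['D'],float)).reshape(-1,2)
    d=np.c_[n[:,0],-n[:,1],-np.ones(len(n))]@M[:3,:3].T; o=M[:3,3]
    z=np.broadcast_to(z,len(n))
    return o+d*((z-o[2])/d[:,2])[:,None]
def w2pix(c,P,M=None):
    M=np.array(c['world_from_camera']) if M is None else M
    P=(np.atleast_2d(P)-M[:3,3])@M[:3,:3]; P=P*[1,-1,-1]
    K=np.array([[c['fx'],0,c['cx']],[0,c['fy'],c['cy']],[0,0,1.]])
    return cv2.projectPoints(P,np.zeros(3),np.zeros(3),K,np.array(c['D'],float))[0].reshape(-1,2)
E
python3 - <<'E'
from h import *
import pickle
d={}
for n in('top','side'):
    c=snap(n); d[n]=c; print(n,c['fx'],np.round(c['world_from_camera'],3).tolist())
pickle.dump(d,open('cam0.pkl','wb'))
s=env.get_state(); print(s)
a=d['top']['color'][:,:,::-1]
cv2.imwrite('pics/top0.png',cv2.resize(a,(800,500),interpolation=cv2.INTER_CUBIC))
cv2.imwrite('pics/side0.png',cv2.resize(d['side']['color'][:,:,::-1],(800,500),interpolation=cv2.INTER_CUBIC))
E
```

```text
top 452.77816828688316 [[-0.013, 0.996, -0.085, 0.384], [-1.0, -0.014, -0.01, 0.061], [-0.011, 0.084, 0.996, 1.494], [0.0, 0.0, 0.0, 1.0]]
side 425.82402458511666 [[0.856, 0.268, -0.443, -0.143], [-0.518, 0.445, -0.731, -1.007], [0.001, 0.855, 0.519, 0.87], [0.0, 0.0, 0.0, 1.0]]
{'clock': 0.1, 'joint_pos': array([ 1.13436903e+00,  3.13937313e-01,  4.50781675e-02,  1.30363103e+00,
       -1.77651304e-05,  1.43119691e+00]), 'qvel': array([-0.00069545, -0.00303273,  0.00259406,  0.00193928, -0.00098963,
        0.00103595]), 'tau': array([ 2.94290170e-03, -4.81727314e+01,  2.99242920e+01,  1.28238936e-02,
       -3.89845195e-05, -3.32639239e-06]), 'tcp_pos': array([0.16799143, 0.54941441, 0.23048533]), 'orientation': array([-2.32050516e-04,  1.47869636e-01,  9.89006498e-01, -8.14562875e-04]), 'wrist_force': array([-0.37528297,  0.20657115,  0.87938556]), 'ft_torque': array([-0.03578   , -0.04431869, -0.01817517]), 'grip_force': 0.0, 'finger_gap': 0.0855453545003884}
```

View pics/top0.png

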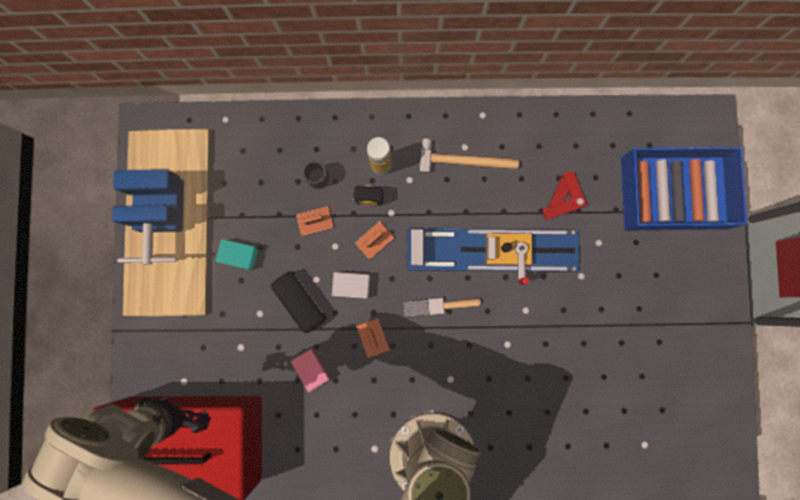

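View pics/side0.png

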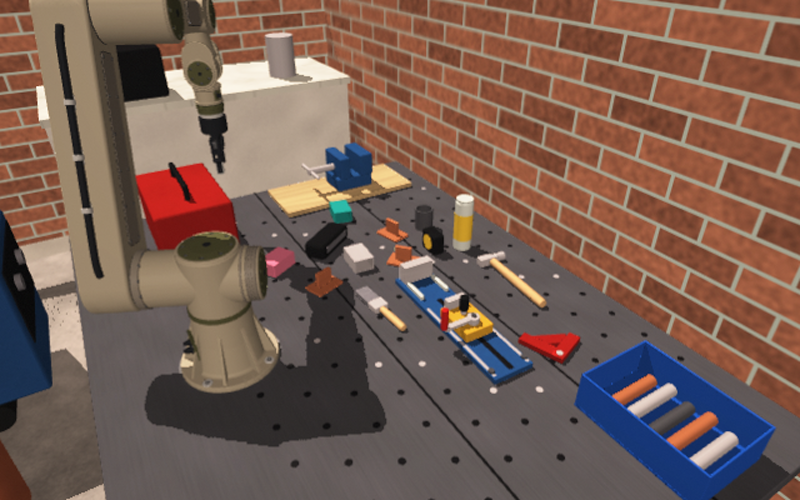

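Plate look-alikes (top, 800 px view): (315,221), (375,239), (372,338). The leftmost is (315,221), so that's the plate. Tube look-alikes are pink (310,370) and turquoise (237,253); the real one is the grey box at (353,285). The fixture's stop is at (417,247), with the rail running right and the lever post at (525,281). I'll check with a close crop.

Run:
```python
from h import *
import pickle
d=pickle.load(open('cam0.pkl','rb')); a=d['top']['color'][:,:,::-1]
cv2.imwrite('pics/crop1.png',cv2.resize(a[155:245,225:345],(800,600),interpolation=cv2.INTER_CUBIC))
cv2.imwrite('pics/crop2.png',cv2.resize(a[170:230,315:475],(800,300),interpolation=cv2.INTER_CUBIC))
```

```text
(no output)
```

View pics/crop1.png

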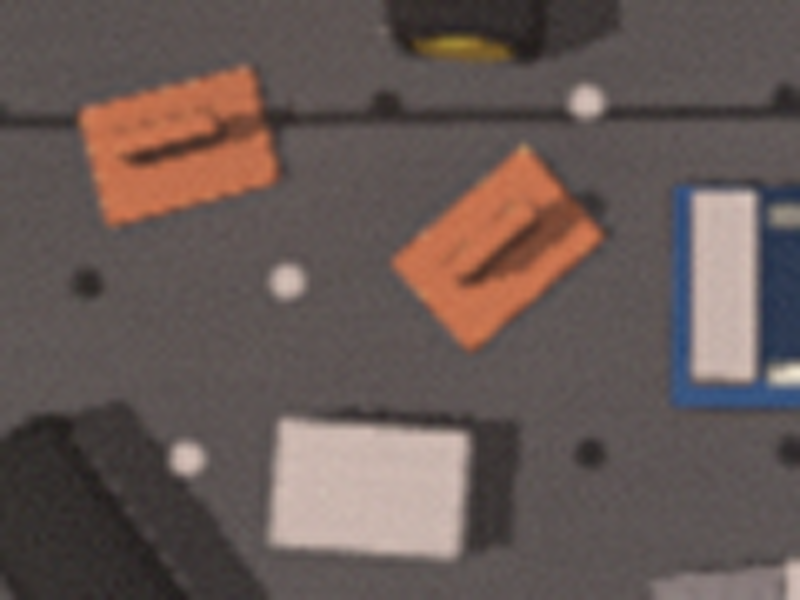

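View pics/crop2.png

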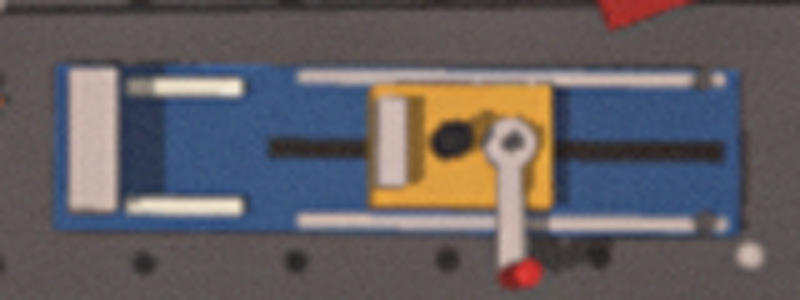

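```bash
cat > m.py <<'E'
from h import *
import pickle
c=pickle.load(open('cam0.pkl','rb'))['top']
f1=lambda p:np.array([225,155])+(np.array(p,float)+.5)/(20/3)-.5
f2=lambda p:np.array([315,170])+(np.array(p,float)+.5)/5-.5
def quad(n,p,z):
    P=pix2w(c,p,z)[:,:2]; e=np.diff(np.r_[P,P[:1]],axis=0)
    print(n,'centre',P.mean(0).round(4),'sides',np.linalg.norm(e,axis=1).round(4),'edge angles deg',np.degrees(np.arctan2(e[:,1],e[:,0])).round(1))
quad('plate',f1([(80,108),(250,65),(280,182),(112,228)]),.008)
quad('tube',f1([(275,417),(470,430),(460,558),(268,545)]),.04)
quad('bed',f2([(55,63),(740,68),(740,237),(53,230)]),.016)
quad('stop',f2([(68,67),(118,67),(120,211),(68,211)]),.07)
quad('jaw',f2([(375,97),(408,97),(406,187),(375,187)]),.07)
print('knob',pix2w(c,f2([(455,137)]),.095),'post',pix2w(c,f2([(527,272)]),.115),'lever hub',pix2w(c,f2([(511,142)]),.1))
print('case',pix2w(c,f1([(5,430),(120,400),(270,600)]),.0).round(3).tolist())
E
python3 m.py
```

```text
plate centre [0.6162 0.3034] sides [0.0876 0.061  0.0866 0.0627] edge angles deg [ -76.6 -165.9  104.6   14.9]
tube centre [0.4434 0.2075] sides [0.0946 0.0618 0.0929 0.0618] edge angles deg [-94.6 175.   85.4  -3.3]
bed centre [ 0.5317 -0.1655] sides [0.4511 0.1115 0.4495 0.1102] edge angles deg [-91.2 177.7  88.6  -1.5]
stop centre [0.5357 0.0346] sides [0.0317 0.0916 0.0328 0.0916] edge angles deg [-90.9 179.8  89.2  -0.9]
jaw centre [ 0.531  -0.1534] sides [0.0209 0.0572 0.0196 0.0572] edge angles deg [-90.8 177.1  89.2  -1.5]
knob [[ 0.53086818 -0.1894489   0.095     ]] post [[ 0.44547552 -0.22734751  0.115     ]] lever hub [[ 0.52673675 -0.22313393  0.1       ]]
case [[0.476, 0.392, 0.0], [0.49, 0.335, 0.0], [0.39, 0.26, 0.0]]
```

Crop 1 shows the leftmost copper plate at (180,147) and the plain grey tube at (368,487), both clear of their neighbours. Crop 2 shows the rail, the knob at (455,137) and the post at (527,272). The sizes match the spec, with the rail yawed about -1.2° and its origin near (0.5355, 0.0195). I'll go to the tube first.

>>> {"fn": "carry_out", "kwargs": {"series": [{"delta_rot":[0,0,-0.97],"travel":[0.79,-0.98,-0.14],"fingers":-1},{"delta_rot":[0,0,-0.97],"travel":[0.79,-0.98,-0.14],"fingers":-1},{"delta_rot":[0,0,-0.97],"travel":[0.79,-0.98,-0.14],"fingers":-1},{"delta_rot":[0,0,-0.97],"travel":[0.79,-0.98,-0.14],"fingers":-1},{"delta_rot":[0,0,-0.97],"travel":[0.79,-0.98,-0.14],"fingers":-1}], "squeeze": 60}}

```text
clock: 0.72
tcp_pos: [0.2673, 0.4263, 0.2133]
orientation: [-0.0, 0.382, 0.924, -0.0]
wrist_force: [-0.1, 0.6, -1.2]
finger_gap: 0.0854
grip_force: 0.0
```

>>> {"fn": "carry_out", "kwargs": {"series": [{"delta_rot":[0,0,-0.97],"travel":[0.79,-0.98,-0.14],"fingers":-1},{"delta_rot":[0,0,-0.97],"travel":[0.79,-0.98,-0.14],"fingers":-1},{"delta_rot":[0,0,-0.97],"travel":[0.79,-0.98,-0.14],"fingers":-1},{"delta_rot":[0,0,-0.97],"travel":[0.79,-0.98,-0.14],"fingers":-1},{"delta_rot":[0,0,-0.97],"travel":[0.79,-0.98,-0.14],"fingers":-1}]}}

```text
clock: 1.35
tcp_pos: [0.366, 0.3039, 0.1959]
orientation: [-0.0, 0.593, 0.805, -0.0]
wrist_force: [0.7, 0.0, -0.1]
finger_gap: 0.0854
grip_force: 0.0
```

>>> {"fn": "carry_out", "kwargs": {"series": [{"delta_rot":[0,0,-0.97],"travel":[0.79,-0.98,-0.14],"fingers":-1},{"delta_rot":[0,0,-0.97],"travel":[0.79,-0.98,-0.14],"fingers":-1},{"delta_rot":[0,0,-0.97],"travel":[0.79,-0.98,-0.14],"fingers":-1},{"delta_rot":[0,0,-0.97],"travel":[0.79,-0.98,-0.14],"fingers":-1}]}}

```text
clock: 1.85
tcp_pos: [0.445, 0.2059, 0.1819]
orientation: [-0.0, 0.737, 0.676, -0.0]
wrist_force: [0.6, -0.4, 0.7]
finger_gap: 0.0854
grip_force: 0.0
```

Run:
```python
from h import *
import pickle
T=pose(); c=snap('wrist'); pickle.dump((T,c),open('w1.pkl','wb'))
print(np.round(c['hand_eye'],3).tolist(),c['fx'])
cv2.imwrite('pics/w1.png',c['color'][:,:,::-1])
```

```text
[[-0.0, 0.958, 0.288, 0.074], [1.0, 0.0, 0.0, 0.0], [0.0, 0.288, -0.958, -0.143], [0.0, 0.0, 0.0, 1.0]] 325.90993048064536
```

View pics/w1.png

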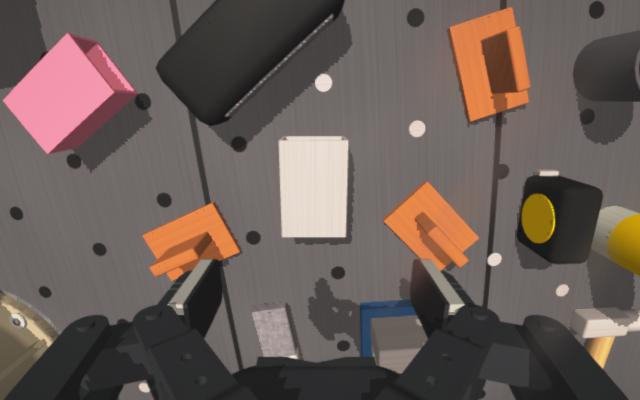

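The wrist view shows the tube top at (279,139)–(347,237) and the target plate at (450,26)–(528,103).

```bash
cat > wm.py <<'E'
from h import *
import pickle
T,c=pickle.load(open('w1.pkl','rb'))
print('hsv',cv2.cvtColor(c['color'],cv2.COLOR_RGB2HSV)[185,312])
hsv=cv2.cvtColor(c['color'],cv2.COLOR_RGB2HSV)
M=T@c['hand_eye']
def rep(n,p,z):
    P=pix2w(c,p,z,M)[:,:2]; e=np.diff(np.r_[P,P[:1]],axis=0)
    print(n,P.mean(0).round(4),np.linalg.norm(e,axis=1).round(4),np.degrees(np.arctan2(e[:,1],e[:,0])).round(1))
m=((hsv[...,1]<60)&(hsv[...,2]>185)).astype(np.uint8); m[:142]=0
n,l,s,ce=cv2.connectedComponentsWithStats(m); i=l[185,312]; print(s[i])
ys,xs=np.where(l==i)
r=cv2.minAreaRect(np.c_[xs,ys].astype(np.float32)); print(r)
rep('tube',[(279,139),(348,139),(347,237.5),(282,237.5)],.04)
rep('plate',[(449,26),(512,8),(528,103),(471,122)],.008)
E
python3 wm.py
```

```text
hsv [ 14  25 232]
[ 279  142   69   95 6326]
((313.0, 189.0), (94.0, 68.0), 90.0)
tube [0.4433 0.2068] [0.0596 0.0917 0.0613 0.0917] [ -5.  -94.  175.   84.9]
plate [0.616  0.3031] [0.0595 0.0871 0.0577 0.0894] [  11.9  -76.7 -165.8  104.4]
```

>>> {"fn": "carry_out", "kwargs": {"series": [{"delta_rot":[0,0,0],"travel":[-0.07,0.04,-1],"fingers":-1},{"delta_rot":[0,0,0],"travel":[0,0,-1],"fingers":-1},{"delta_rot":[0,0,0],"travel":[0,0,-1],"fingers":-1},{"delta_rot":[0,0,0],"travel":[0,0,-1],"fingers":-1},{"delta_rot":[0,0,0],"travel":[0,0,-1],"fingers":-1}]}}

```text
clock: 2.52
tcp_pos: [0.4425, 0.2079, 0.0563]
orientation: [-0.0, 0.736, 0.677, -0.0]
wrist_force: [-0.5, -0.1, 0.3]
finger_gap: 0.0855
grip_force: 0.0
```

>>> {"fn": "carry_out", "kwargs": {"series": [{"delta_rot":[0,0,0],"travel":[0,0,-1],"fingers":-1},{"delta_rot":[0,0,0],"travel":[0,0,-0.85],"fingers":-1},{"delta_rot":[0,0,0],"travel":[0,0,0],"fingers":1},{"delta_rot":[0,0,0],"travel":[0,0,0],"fingers":1},{"delta_rot":[0,0,0],"travel":[0,0,0],"fingers":1}], "squeeze": 60}}

```text
clock: 3.15
tcp_pos: [0.443, 0.208, 0.0115]
orientation: [0.0, 0.736, 0.677, 0.0]
wrist_force: [0.3, 0.4, -5.9]
finger_gap: 0.0591
grip_force: 66.5
```

>>> {"fn": "carry_out", "kwargs": {"series": [{"delta_rot":[0,0,0],"travel":[0,0,1],"fingers":1},{"delta_rot":[0,0,0],"travel":[0,0,1],"fingers":1},{"delta_rot":[0,0,0],"travel":[0,0,1],"fingers":1},{"delta_rot":[0,0,0],"travel":[0.3,-0.8,1],"fingers":1},{"delta_rot":[0,0,0.13],"travel":[0.36,-0.98,0],"fingers":1}]}}

```text
clock: 3.78
tcp_pos: [0.461, 0.1636, 0.1135]
orientation: [0.001, 0.731, 0.682, 0.002]
wrist_force: [0.1, 0.8, -4.8]
finger_gap: 0.059
grip_force: 67.6
```

>>> {"fn": "carry_out", "kwargs": {"series": [{"delta_rot":[0,0,0.13],"travel":[0.36,-0.98,0],"fingers":1},{"delta_rot":[0,0,0.13],"travel":[0.36,-0.98,0],"fingers":1},{"delta_rot":[0,0,0.13],"travel":[0.36,-0.98,0],"fingers":1},{"delta_rot":[0,0,0.13],"travel":[0.36,-0.98,0],"fingers":1},{"delta_rot":[0,0,0],"travel":[0.36,-0.98,0],"fingers":1}]}}

```text
clock: 4.4
tcp_pos: [0.5042, 0.0402, 0.1111]
orientation: [-0.0, 0.714, 0.7, -0.0]
wrist_force: [-0.7, 0.9, -5.2]
finger_gap: 0.059
grip_force: 67.6
```

>>> {"fn": "carry_out", "kwargs": {"series": [{"delta_rot":[0,0,0],"travel":[0.36,-0.98,0],"fingers":1},{"delta_rot":[0,0,0],"travel":[0.36,-0.98,0],"fingers":1},{"delta_rot":[0,0,0],"travel":[0.47,-1,0],"fingers":1},{"delta_rot":[0,0,0],"travel":[0,-0.1,0],"fingers":1}]}}

```text
clock: 4.9
tcp_pos: [0.5349, -0.0372, 0.1111]
orientation: [0.0, 0.715, 0.7, 0.0]
wrist_force: [0.1, 1.0, -5.2]
finger_gap: 0.059
grip_force: 67.4
```

Run:
```python
from h import *
import pickle
T=pose(); c=snap('wrist'); pickle.dump((T,c),open('w2.pkl','wb'))
print(T.round(4)[:3])
cv2.imwrite('pics/w2.png',c['color'][:,:,::-1])
```

```text
[[ 2.120e-02  9.998e-01  8.000e-04  5.349e-01]
 [ 9.998e-01 -2.120e-02 -4.000e-04 -3.720e-02]
 [-4.000e-04  8.000e-04 -1.000e+00  1.111e-01]]
```

View pics/w2.png

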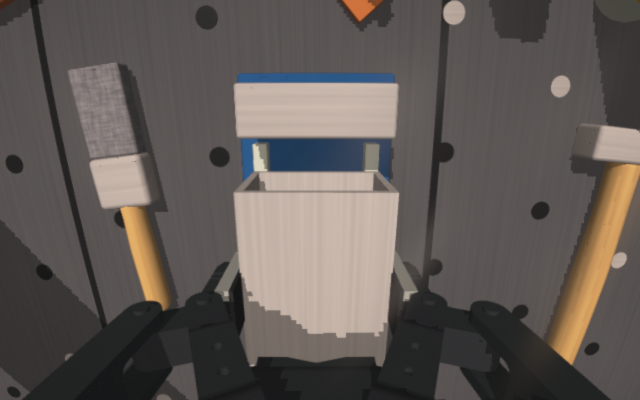

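The wrist view shows the tube held over the rail. Its far top edge is at (237,192)–(397,192), the stop's top edge at (235,84)–(397,84), and the fences are at (262,143) and (371,143).

Run:
```python
from h import *
import pickle
T,c=pickle.load(open('w2.pkl','rb')); M=T@c['hand_eye']
Rt=np.array([.0212,.9998])
for n,p,z in [('stop',[(235.5,84),(396.5,84)],.07),('stop face',[(236.5,137),(396.5,137)],.07),('bed end',[(237,73.5),(395,73.5)],.016),('fence inner',[(270,145),(363.5,145)],.028),('tube',[(237,192),(397,192)],.0996+.04),('tubefar',[(248,173),(385,173)],.0996+.04)]:
    P=pix2w(c,p,z,M); print(n,P[:,:2].round(4).tolist(),'mid',P.mean(0)[:2].round(4),'w',np.linalg.norm(P[1]-P[0]).round(4),'axis x at y=-.0375',(P.mean(0)[0]-.0212*(P.mean(0)[1]+.0375)).round(4))
```

```text
stop [[0.4937, 0.0494], [0.5802, 0.0476]] mid [0.5369 0.0485] w 0.0865 axis x at y=-.0375 0.5351
stop face [[0.4919, 0.0212], [0.5813, 0.0193]] mid [0.5366 0.0203] w 0.0894 axis x at y=-.0375 0.5354
bed end [[0.4827, 0.06], [0.5917, 0.0577]] mid [0.5372 0.0588] w 0.109 axis x at y=-.0375 0.5352
fence inner [[0.5045, 0.0116], [0.5689, 0.0102]] mid [0.5367 0.0109] w 0.0645 axis x at y=-.0375 0.5357
tube [[0.5072, 0.0074], [0.5654, 0.0062]] mid [0.5363 0.0068] w 0.0583 axis x at y=-.0375 0.5354
tubefar [[0.5118, 0.0143], [0.5608, 0.0133]] mid [0.5363 0.0138] w 0.049 axis x at y=-.0375 0.5352
```

>>> {"fn": "carry_out", "kwargs": {"series": [{"delta_rot":[0,0,0],"travel":[0.01,0,-1],"fingers":1},{"delta_rot":[0,0,0],"travel":[0,0,-1],"fingers":1},{"delta_rot":[0,0,0],"travel":[0,0,-0.9],"fingers":1},{"delta_rot":[0,0,0],"travel":[0,0,-0.4],"fingers":1},{"delta_rot":[0,0,0],"travel":[0,0,0],"fingers":1}]}}

```text
clock: 5.58
tcp_pos: [0.5339, -0.0349, 0.0285]
orientation: [-0.0, 0.714, 0.701, -0.0]
wrist_force: [-1.0, -0.3, -5.1]
finger_gap: 0.0589
grip_force: 67.8
```

>>> {"fn": "carry_out", "kwargs": {"series": [{"delta_rot":[0,0,0],"travel":[0,0,-0.04],"fingers":1},{"delta_rot":[0,0,0],"travel":[0,0,0],"fingers":1}]}}

```text
clock: 5.82
tcp_pos: [0.5349, -0.0356, 0.0281]
orientation: [0.0, 0.714, 0.7, 0.0]
wrist_force: [0.8, 0.4, -5.3]
finger_gap: 0.0588
grip_force: 67.8
```

>>> {"fn": "carry_out", "kwargs": {"series": [{"delta_rot":[0,0,0],"travel":[0,0,0],"fingers":-1},{"delta_rot":[0,0,0],"travel":[0,0,0],"fingers":-1},{"delta_rot":[0,0,0],"travel":[0,0,0.8],"fingers":-1},{"delta_rot":[0,0,0],"travel":[0,0,1],"fingers":-1},{"delta_rot":[0,0,0],"travel":[0,0,1],"fingers":-1}]}}

```text
clock: 6.45
tcp_pos: [0.5348, -0.0357, 0.0988]
orientation: [0.0, 0.714, 0.7, 0.0]
wrist_force: [0.3, 0.4, -0.2]
finger_gap: 0.0855
grip_force: 0.0
```

>>> {"fn": "carry_out", "kwargs": {"series": [{"delta_rot":[0,0,0.19],"travel":[0.23,0.97,1],"fingers":-1},{"delta_rot":[0,0,0.19],"travel":[0.23,0.97,1],"fingers":-1},{"delta_rot":[0,0,0.19],"travel":[0.23,0.97,0.5],"fingers":-1},{"delta_rot":[0,0,0.19],"travel":[0.23,0.97,0],"fingers":-1},{"delta_rot":[0,0,0.19],"travel":[0.23,0.97,0],"fingers":-1}]}}

```text
clock: 7.08
tcp_pos: [0.5639, 0.0864, 0.1611]
orientation: [0.001, 0.68, 0.734, 0.001]
wrist_force: [0.8, -0.3, 1.0]
finger_gap: 0.0853
grip_force: 0.0
```

>>> {"fn": "carry_out", "kwargs": {"series": [{"delta_rot":[0,0,0.19],"travel":[0.23,0.97,0],"fingers":-1},{"delta_rot":[0,0,0.19],"travel":[0.23,0.97,0],"fingers":-1},{"delta_rot":[0,0,0.19],"travel":[0.23,0.97,0],"fingers":-1},{"delta_rot":[0,0,0.19],"travel":[0.23,0.97,0],"fingers":-1},{"delta_rot":[0,0,0.19],"travel":[0.23,0.97,0],"fingers":-1}]}}

```text
clock: 7.7
tcp_pos: [0.5924, 0.2078, 0.1607]
orientation: [0.0, 0.644, 0.765, 0.0]
wrist_force: [1.1, -0.3, 0.2]
finger_gap: 0.0855
grip_force: 0.0
```

>>> {"fn": "carry_out", "kwargs": {"series": [{"delta_rot":[0,0,0.19],"travel":[0.23,0.97,0],"fingers":-1},{"delta_rot":[0,0,0.19],"travel":[0.23,0.97,0],"fingers":-1},{"delta_rot":[0,0,0.19],"travel":[0.23,0.97,0],"fingers":-1},{"delta_rot":[0,0,0.17],"travel":[0.23,0.97,0],"fingers":-1},{"delta_rot":[0,0,0],"travel":[0,0,0],"fingers":-1}]}}

```text
clock: 8.32
tcp_pos: [0.6152, 0.3055, 0.1602]
orientation: [0.0, 0.615, 0.789, 0.0]
wrist_force: [0.9, -0.7, -0.1]
finger_gap: 0.0854
grip_force: 0.0
```

Run:
```python
from h import *
import pickle
T=pose(); c=snap('wrist'); pickle.dump((T,c),open('w3.pkl','wb'))
print(T.round(4)[:3])
t=env.read_camera('top'); pickle.dump(t,open('t3.pkl','wb'))
a=c['color'][:,:,::-1][60:340,170:490]; b=cv2.resize(t['color'][:,:,::-1][175:225,315:475],(640,200),interpolation=cv2.INTER_CUBIC)
o=np.zeros((600,640,3),np.uint8); o[:400]=c['color'][:,:,::-1]; o[400:]=b
cv2.imwrite('pics/w3.png',o)
```

```text
[[-2.445e-01  9.696e-01  1.000e-03  6.152e-01]
 [ 9.696e-01  2.445e-01  5.000e-04  3.055e-01]
 [ 2.000e-04  1.100e-03 -1.000e+00  1.602e-01]]
```

View pics/w3.png

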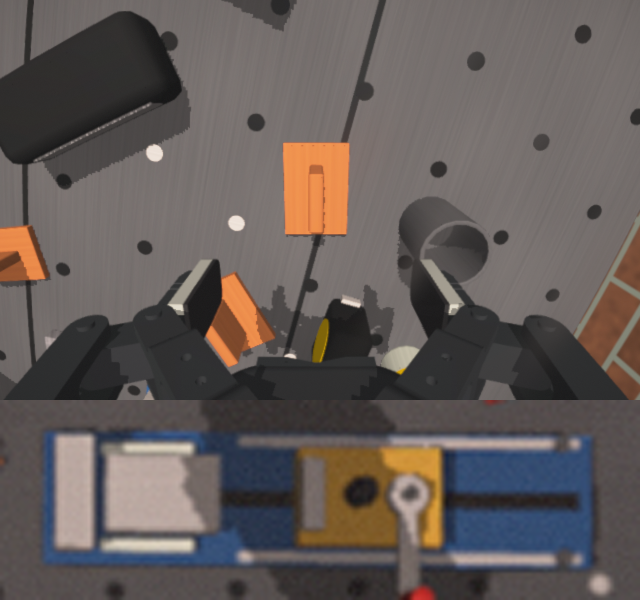

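Top strip: the tube lies between the fences. The wrist shows the plate at (283,142)–(348,235), square to the tool, with the offcut to its right at (443,240).

Run:
```python
from h import *
import pickle
T,c=pickle.load(open('w3.pkl','rb')); M=T@c['hand_eye']
P=pix2w(c,[(283,142.5),(349,142.5),(347.5,234.5),(285,234.5)],.008,M)
print('plate',P.mean(0),P[:,:2].round(4).tolist())
t=np.linalg.inv(T)
for n,p,z in [('plate',[(316.2,188.5)],.008),('corners',[(283,142.5),(349,142.5),(347.5,234.5),(285,234.5)],.008),('lugtop',[(309,175),(323,175),(323.5,233),(309.5,233)],.053),('offcut top left',[(421,252),(440,222)],.07),('offcut foot',[(400,215)],0),('tape',[(330,303),(370,305)],.065)]:
    Q=pix2w(c,p,z,M); print(n,((Q-T[:3,3])@T[:3,:3])[:,:2].round(4).tolist())
t=pickle.load(open('t3.pkl','rb'))
f=lambda p:np.array([315,175])+(np.array(p,float)+.5)/4-.5
Q=pix2w(t,f([(106,54),(106,131),(220,132),(220,56)]),.056); print(Q[:,:2].round(4).tolist(),Q.mean(0))
```

```text
plate [0.61633812 0.30383435 0.008     ] [[0.5766, 0.3396], [0.6341, 0.354], [0.6568, 0.2683], [0.5978, 0.2534]]
plate [[-0.0001, 0.0006]]
corners [[0.0425, -0.0292], [0.0424, 0.03], [-0.0463, 0.0311], [-0.0462, -0.0298]]
lugtop [[0.022, -0.0051], [0.022, 0.0058], [-0.0266, 0.0065], [-0.0266, -0.005]]
offcut top left [[-0.0361, 0.0832], [-0.011, 0.0955]]
offcut foot [[-0.029, 0.0832]]
tape [[-0.0854, 0.0122], [-0.0876, 0.0462]]
[[0.5665, 0.0088], [0.5047, 0.0099], [0.5026, -0.0809], [0.5635, -0.0822]] [ 0.53433317 -0.03609888  0.056     ]
```

>>> {"fn": "carry_out", "kwargs": {"series": [{"delta_rot":[0,0,0],"travel":[0.04,-0.07,-1],"fingers":-1},{"delta_rot":[0,0,0],"travel":[0,0,-1],"fingers":-1},{"delta_rot":[0,0,0],"travel":[0,0,-1],"fingers":-0.5},{"delta_rot":[0,0,0],"travel":[0,0,-1],"fingers":-0.2},{"delta_rot":[0,0,0],"travel":[0,0,-1],"fingers":-0.2}]}}

```text
clock: 9.05
tcp_pos: [0.616, 0.3009, 0.0348]
orientation: [0.0, 0.616, 0.788, 0.0]
wrist_force: [0.1, -0.0, -0.2]
finger_gap: 0.0512
grip_force: 0.0
```

>>> {"fn": "carry_out", "kwargs": {"series": [{"delta_rot":[0,0,0],"travel":[0,0,-0.75],"fingers":-0.2},{"delta_rot":[0,0,0],"travel":[0,0,0],"fingers":1},{"delta_rot":[0,0,0],"travel":[0,0,0],"fingers":1},{"delta_rot":[0,0,0],"travel":[0,0,0],"fingers":1},{"delta_rot":[0,0,0],"travel":[0,0,0],"fingers":1}]}}

```text
clock: 9.68
tcp_pos: [0.6169, 0.3023, 0.0176]
orientation: [0.001, 0.615, 0.788, 0.001]
wrist_force: [0.1, -0.3, 3.1]
finger_gap: 0.0112
grip_force: 59.5
```

>>> {"fn": "carry_out", "kwargs": {"series": [{"delta_rot":[0,0,0],"travel":[0,0,1],"fingers":1},{"delta_rot":[0,0,0],"travel":[0,0,1],"fingers":1},{"delta_rot":[0,0,0],"travel":[0,0,1],"fingers":1},{"delta_rot":[0,0,0],"travel":[0,0,1],"fingers":1},{"delta_rot":[0,0,-0.19],"travel":[-0.23,-0.97,1],"fingers":1}]}}

```text
clock: 10.3
tcp_pos: [0.6098, 0.279, 0.1414]
orientation: [-0.0, 0.622, 0.783, -0.0]
wrist_force: [-0.2, -0.6, -3.9]
finger_gap: 0.0115
grip_force: 59.0
```

>>> {"fn": "carry_out", "kwargs": {"series": [{"delta_rot":[0,0,-0.19],"travel":[-0.23,-0.97,0],"fingers":1},{"delta_rot":[0,0,-0.19],"travel":[-0.23,-0.97,0],"fingers":1},{"delta_rot":[0,0,-0.19],"travel":[-0.23,-0.97,0],"fingers":1},{"delta_rot":[0,0,-0.19],"travel":[-0.23,-0.97,0],"fingers":1},{"delta_rot":[0,0,-0.19],"travel":[-0.23,-0.97,0],"fingers":1}]}}

```text
clock: 10.92
tcp_pos: [0.5807, 0.1559, 0.1409]
orientation: [-0.0, 0.659, 0.752, -0.0]
wrist_force: [0.7, -0.2, -4.5]
finger_gap: 0.0112
grip_force: 59.1
```

>>> {"fn": "carry_out", "kwargs": {"series": [{"delta_rot":[0,0,-0.19],"travel":[-0.23,-0.97,0],"fingers":1},{"delta_rot":[0,0,-0.19],"travel":[-0.23,-0.97,0],"fingers":1},{"delta_rot":[0,0,-0.19],"travel":[-0.23,-0.97,0],"fingers":1},{"delta_rot":[0,0,-0.19],"travel":[-0.23,-0.97,0],"fingers":1},{"delta_rot":[0,0,-0.19],"travel":[-0.23,-0.97,0],"fingers":1}]}}

```text
clock: 11.55
tcp_pos: [0.552, 0.0348, 0.141]
orientation: [-0.0, 0.694, 0.72, -0.0]
wrist_force: [-0.3, 0.2, -3.3]
finger_gap: 0.0111
grip_force: 59.0
```

>>> {"fn": "carry_out", "kwargs": {"series": [{"delta_rot":[0,0,-0.19],"travel":[-0.23,-0.97,0],"fingers":1},{"delta_rot":[0,0,-0.19],"travel":[-0.25,-0.97,0],"fingers":1},{"delta_rot":[0,0,-0.2],"travel":[-0.25,-1,0],"fingers":1},{"delta_rot":[0,0,0],"travel":[0,-0.02,-0.6],"fingers":1},{"delta_rot":[0,0,0],"travel":[0,0,0],"fingers":1}]}}

```text
clock: 12.18
tcp_pos: [0.533, -0.038, 0.1246]
orientation: [-0.002, 0.715, 0.699, -0.001]
wrist_force: [-0.1, 0.4, -3.7]
finger_gap: 0.0113
grip_force: 58.9
```

Run:
```python
from h import *
import pickle
T=pose(); c=snap('wrist'); pickle.dump((T,c),open('w4.pkl','wb'))
print(T.round(4)[:3])
cv2.imwrite('pics/w4.png',cv2.resize(c['color'][:,:,::-1][50:350,120:520],(800,600),interpolation=cv2.INTER_CUBIC))
```

```text
[[ 0.0219  0.9998 -0.0032  0.533 ]
 [ 0.9998 -0.0219  0.0012 -0.038 ]
 [ 0.0012 -0.0033 -1.      0.1246]]
```

View pics/w4.png

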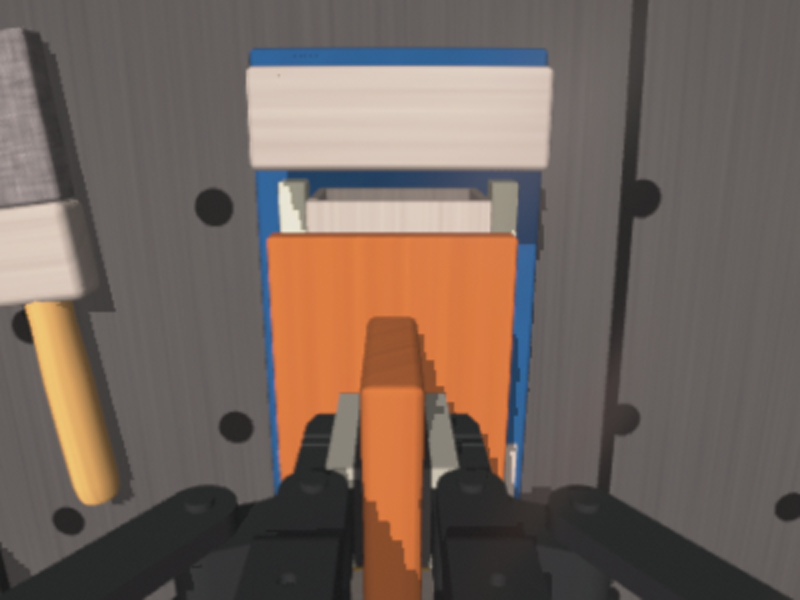

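The view shows the plate's front edge at (267–517,235), the tube's front top edge at (307–491,200), and the stop at (248–550,68–167).

Run:
```python
from h import *
import pickle
T,c=pickle.load(open('w4.pkl','rb')); M=T@c['hand_eye']
f=lambda p:np.array([120,50])+(np.array(p,float)+.5)/2-.5
zt=T[2,3]-.0176
for n,p,z in [('plate front',[(267,235),(517,235)],zt+.008),('tube front',[(307,200),(491,200)],.056),('tube frontfar',[(316,188.5),(482,188.5)],.056),('stop',[(249,167),(549,167)],.07),('fencein',[(307,182),(489,182)],.028)]:
    P=pix2w(c,p,z,M); print(n,P[:,:2].round(4).tolist(),'mid',P.mean(0)[:2].round(4),'w',np.linalg.norm(P[1]-P[0]).round(4))
print(env.get_state()['tcp_pos'])
```

```text
plate front [[0.5086, -0.0259], [0.6371, -0.029]] mid [ 0.5728 -0.0274] w 0.1285
tube front [[0.5271, -0.0249], [0.6535, -0.0275]] mid [ 0.5903 -0.0262] w 0.1264
tube frontfar [[0.5334, -0.017], [0.6461, -0.0192]] mid [ 0.5897 -0.0181] w 0.1127
stop [[0.4926, 0.001], [0.6813, -0.0023]] mid [ 0.5869 -0.0006] w 0.1887
fencein [[0.5265, -0.0188], [0.6657, -0.0215]] mid [ 0.5961 -0.0201] w 0.1392
[ 0.53351046 -0.03780126  0.12529128]
```

Run:
```python
from h import *
import pickle
for k in('w3','w4'):
    T,c=pickle.load(open(k+'.pkl','rb')); M=T@c['hand_eye']
    print({a:np.round(c[a],4).tolist() for a in c if a!='color'},M.round(4).tolist())
T,c=pickle.load(open('w4.pkl','rb')); M=T@c['hand_eye']
for n,p,z in [('plate front',[(253.5,167.5),(378.5,167.5)],.115),('tube',[(273.5,150),(365.5,150)],.056),('stop',[(244.5,133.5),(394.5,133.5)],.07)]:
    P=pix2w(c,p,z,M); print(n,P.round(4).tolist(),P.mean(0))
```

```text
{'fx': 325.9099, 'fy': 325.9099, 'cx': 315.756, 'cy': 203.5974, 'D': [-0.0637, 0.0, 0.0, 0.0, 0.0], 'hand_eye': [[-0.0001, 0.9576, 0.2881, 0.074], [1.0, 0.0001, 0.0001, 0.0002], [0.0001, 0.2881, -0.9576, -0.1429], [0.0, 0.0, 0.0, 1.0]]} [[0.9697, -0.2338, -0.0713, 0.5972], [0.2444, 0.9287, 0.2789, 0.3772], [0.001, -0.2879, 0.9577, 0.3031], [0.0, 0.0, 0.0, 1.0]]
{'fx': 325.9099, 'fy': 325.9099, 'cx': 315.756, 'cy': 203.5974, 'D': [-0.0637, 0.0, 0.0, 0.0, 0.0], 'hand_eye': [[-0.0001, 0.9576, 0.2881, 0.074], [1.0, 0.0001, 0.0002, 0.0001], [0.0002, 0.2881, -0.9576, -0.1429], [0.0, 0.0, 0.0, 1.0]]} [[0.9998, 0.0201, 0.0096, 0.5351], [-0.0221, 0.9577, 0.2869, 0.0358], [-0.0035, -0.287, 0.9579, 0.2676], [0.0, 0.0, 0.0, 1.0]]
plate front [[0.5044, 0.0086, 0.115], [0.5637, 0.0074, 0.115]] [0.53407618 0.0080025  0.115     ]
tube [[0.5064, 0.0093, 0.056], [0.566, 0.008, 0.056]] [0.53620815 0.00864549 0.056     ]
stop [[0.4915, 0.0213, 0.07], [0.5812, 0.0194, 0.07]] [0.53631739 0.02037158 0.07      ]
```

>>> {"fn": "carry_out", "kwargs": {"series": [{"delta_rot":[0,0,0],"travel":[0.07,-0.02,-0.6],"fingers":1},{"delta_rot":[0,0,0],"travel":[0,0,-0.6],"fingers":1},{"delta_rot":[0,0,0],"travel":[0,0,-0.6],"fingers":1},{"delta_rot":[0,0,0],"travel":[0,0,-0.16],"fingers":1},{"delta_rot":[0,0,0],"travel":[0,0,0],"fingers":1}]}}

```text
clock: 12.85
tcp_pos: [0.5359, -0.039, 0.0768]
orientation: [-0.0, 0.715, 0.699, -0.0]
wrist_force: [-0.0, -0.7, -3.0]
finger_gap: 0.0115
grip_force: 58.9
```

Run:
```python
from h import *
import pickle
T=pose(); c=snap('wrist'); pickle.dump((T,c),open('w5.pkl','wb'))
print(T.round(4)[:3],env.get_state()['wrist_force'])
cv2.imwrite('pics/w5.png',cv2.resize(c['color'][:,:,::-1][50:350,120:520],(800,600),interpolation=cv2.INTER_CUBIC))
```

```text
[[ 2.200e-02  9.998e-01 -9.000e-04  5.359e-01]
 [ 9.998e-01 -2.200e-02  2.000e-04 -3.900e-02]
 [ 2.000e-04 -9.000e-04 -1.000e+00  7.680e-02]] [ 0.24208754 -0.7801547  -3.50015939]
```

View pics/w5.png

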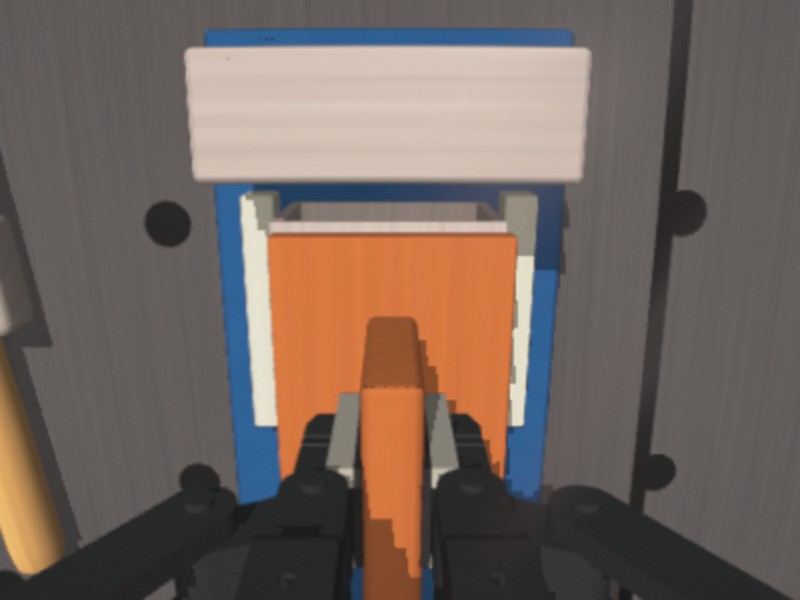

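Plate front edge is at (269–517,235) and the tube front edge at (269–507,220), so they nearly line up.

Run:
```python
from h import *
import pickle
T,c=pickle.load(open('w5.pkl','rb')); M=T@c['hand_eye']
for n,p,z in [('plate front',[(253.8,167.5),(378.5,167.5)],T[2,3]-.0176+.008),('tube',[(255,160.5),(373.5,160.5)],.056),('stop',[(216,140),(411.5,140)],.07)]:
    P=pix2w(c,p,z,M); print(n,P.round(4).tolist(),P.mean(0).round(4))
```

```text
plate front [[0.5075, 0.0076, 0.0672], [0.5666, 0.0063, 0.0672]] [0.5371 0.007  0.0672]
tube [[0.5061, 0.0092, 0.056], [0.5661, 0.0078, 0.056]] [0.5361 0.0085 0.056 ]
stop [[0.4916, 0.0213, 0.07], [0.5809, 0.0193, 0.07]] [0.5362 0.0203 0.07  ]
```

>>> {"fn": "carry_out", "kwargs": {"series": [{"delta_rot":[0,0,0],"travel":[-0.03,0.02,-0.1],"fingers":1},{"delta_rot":[0,0,0],"travel":[0,0,-0.02],"fingers":1},{"delta_rot":[0,0,0],"travel":[0,0,0],"fingers":1}]}}

```text
clock: 13.28
tcp_pos: [0.5356, -0.0386, 0.0745]
orientation: [0.0, 0.715, 0.699, 0.0]
wrist_force: [-0.5, 0.6, -3.3]
finger_gap: 0.0111
grip_force: 58.9
```

>>> {"fn": "carry_out", "kwargs": {"series": [{"delta_rot":[0,0,0],"travel":[0,0,-0.03],"fingers":1},{"delta_rot":[0,0,0],"travel":[0,0,0],"fingers":1}]}}

```text
clock: 13.52
tcp_pos: [0.5355, -0.0386, 0.0736]
orientation: [0.0, 0.715, 0.699, 0.0]
wrist_force: [-0.3, -0.5, -3.3]
finger_gap: 0.0114
grip_force: 59.3
```

>>> {"fn": "carry_out", "kwargs": {"series": [{"delta_rot":[0,0,0],"travel":[0,0,0],"fingers":0},{"delta_rot":[0,0,0],"travel":[0,0,0],"fingers":-0.2},{"delta_rot":[0,0,0],"travel":[0,0,0.8],"fingers":-0.2},{"delta_rot":[0,0,0],"travel":[0,0,1],"fingers":-0.2},{"delta_rot":[0,0,0],"travel":[0,0,1],"fingers":-0.2}]}}

```text
clock: 14.15
tcp_pos: [0.5356, -0.0386, 0.1446]
orientation: [0.0, 0.715, 0.699, 0.0]
wrist_force: [0.5, -1.0, 0.3]
finger_gap: 0.0511
grip_force: 0.0
```

>>> {"fn": "carry_out", "kwargs": {"series": [{"delta_rot":[0,0,-0.95],"travel":[-0.45,-0.94,1],"fingers":-0.2},{"delta_rot":[0,0,-0.95],"travel":[-0.45,-0.94,0],"fingers":-0.2},{"delta_rot":[0,0,-0.95],"travel":[-0.45,-0.94,0],"fingers":-0.2},{"delta_rot":[0,0,-0.95],"travel":[-0.45,-0.94,0],"fingers":-0.2},{"delta_rot":[0,0,-0.95],"travel":[-0.45,-0.94,0],"fingers":-0.2}]}}

```text
clock: 14.78
tcp_pos: [0.479, -0.157, 0.169]
orientation: [0.0, 0.86, 0.51, 0.0]
wrist_force: [0.2, 0.5, 0.1]
finger_gap: 0.0514
grip_force: 0.0
```

>>> {"fn": "carry_out", "kwargs": {"series": [{"delta_rot":[0,0,-0.95],"travel":[-0.45,-0.94,0],"fingers":-0.2},{"delta_rot":[0,0,-0.95],"travel":[-0.45,-0.94,0],"fingers":-0.2},{"delta_rot":[0,0,-0.95],"travel":[-0.45,-0.97,0],"fingers":-0.2},{"delta_rot":[0,0,0],"travel":[0,0,0],"fingers":-0.2},{"delta_rot":[0,0,0],"travel":[0,0,0],"fingers":-0.2}]}}

```text
clock: 15.4
tcp_pos: [0.4456, -0.2271, 0.1688]
orientation: [0.0, 0.923, 0.385, 0.0]
wrist_force: [-0.5, -0.3, -0.4]
finger_gap: 0.0514
grip_force: 0.0
```

Run:
```python
from h import *
import pickle
T=pose(); c=snap('wrist'); t=env.read_camera('top'); pickle.dump((T,c,t),open('w6.pkl','wb'))
print(T.round(4)[:3])
o=np.zeros((600,640,3),np.uint8); o[:400]=c['color'][:,:,::-1]; o[400:]=cv2.resize(t['color'][:,:,::-1][175:225,315:475],(640,200),interpolation=cv2.INTER_CUBIC)
cv2.imwrite('pics/w6.png',o)
h=cv2.cvtColor(c['color'],cv2.COLOR_RGB2HSV); m=(((h[...,0]<6)|(h[...,0]>174))&(h[...,1]>150)&(h[...,2]>70)).astype(np.uint8)
n,l,s,ce=cv2.connectedComponentsWithStats(m); print([(s[i].tolist(),ce[i].round(1).tolist()) for i in range(1,n) if s[i][4]>40])
print(w2pix(c,[[.4455,-.2273,.115],[.4455,-.2273,.062]],T@c['hand_eye']))
```

```text
[[ 7.041e-01  7.101e-01  4.000e-04  4.456e-01]
 [ 7.101e-01 -7.041e-01  1.000e-04 -2.271e-01]
 [ 4.000e-04  2.000e-04 -1.000e+00  1.688e-01]]
[([503, 75, 137, 107, 7976], [581.5, 123.4]), ([306, 194, 26, 45, 955], [318.0, 216.8])]
[[316.49998723 225.73522361]
 [316.35951972 202.32896564]]
```

View pics/w6.png

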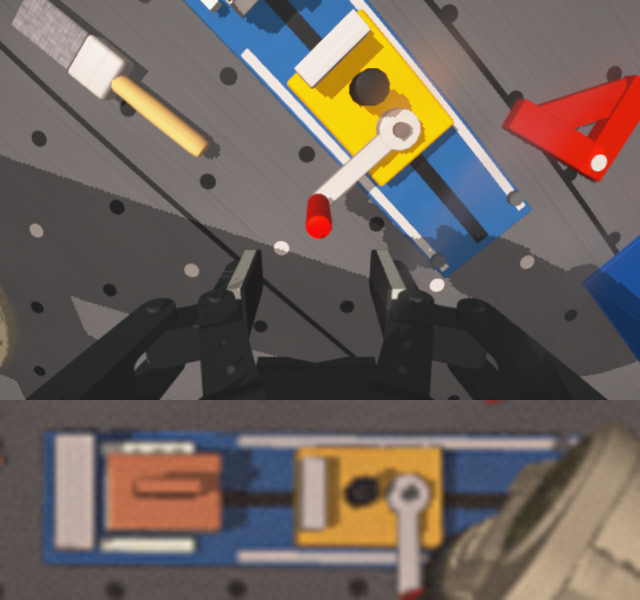

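The plate is on the tube (top strip, (165,490)). In the wrist view the red post's top is at (318,227), against a prediction of (316,226). I'll grasp the post.

>>> {"fn": "carry_out", "kwargs": {"series": [{"delta_rot":[0,0,0],"travel":[0.03,-0.03,-0.9],"fingers":-0.2},{"delta_rot":[0,0,0],"travel":[0,0,-0.9],"fingers":-0.2},{"delta_rot":[0,0,0],"travel":[0,0,-0.9],"fingers":-0.2},{"delta_rot":[0,0,0],"travel":[0,0,-0.9],"fingers":-0.2},{"delta_rot":[0,0,0],"travel":[0,0,0],"fingers":1}]}}

```text
clock: 16.12
tcp_pos: [0.4452, -0.2264, 0.0771]
orientation: [-0.002, 0.923, 0.385, -0.001]
wrist_force: [-0.7, -0.5, 0.2]
finger_gap: 0.0343
grip_force: 0.0
```

>>> {"fn": "carry_out", "kwargs": {"series": [{"delta_rot":[0,0,0],"travel":[0,0,0],"fingers":1},{"delta_rot":[0,0,0],"travel":[0,0,0],"fingers":1},{"delta_rot":[0,0,0],"travel":[0,0,0],"fingers":1}], "squeeze": 40}}

```text
clock: 16.5
tcp_pos: [0.447, -0.2281, 0.0793]
orientation: [0.0, 0.923, 0.384, 0.001]
wrist_force: [2.4, 2.2, -0.5]
finger_gap: 0.0167
grip_force: 39.5
```

Run:
```python
import numpy as np
a=-.0212; th=np.linspace(0,1.55,12); p=.085*np.c_[-np.cos(th+a),-np.sin(th+a)]
print((np.diff(p,axis=0)/.025).round(2).tolist())
```

```text
[[0.02, -0.48], [0.09, -0.47], [0.16, -0.45], [0.22, -0.43], [0.28, -0.39], [0.33, -0.35], [0.37, -0.3], [0.41, -0.24], [0.44, -0.18], [0.46, -0.12], [0.48, -0.05]]
```

>>> {"fn": "carry_out", "kwargs": {"series": [{"delta_rot":[0,0,0],"travel":[0.02,-0.48,0],"fingers":1},{"delta_rot":[0,0,0],"travel":[0.09,-0.47,0],"fingers":1},{"delta_rot":[0,0,0],"travel":[0.16,-0.45,0],"fingers":1},{"delta_rot":[0,0,0],"travel":[0.22,-0.43,0],"fingers":1},{"delta_rot":[0,0,0],"travel":[0.28,-0.39,0],"fingers":1}]}}

```text
clock: 17.12
tcp_pos: [0.4616, -0.2837, 0.0791]
orientation: [-0.001, 0.923, 0.384, -0.003]
wrist_force: [-13.0, 0.2, 8.6]
finger_gap: 0.0169
grip_force: 40.7
```

>>> {"fn": "carry_out", "kwargs": {"series": [{"delta_rot":[0,0,0],"travel":[0.33,-0.35,0],"fingers":1},{"delta_rot":[0,0,0],"travel":[0.37,-0.3,0],"fingers":1},{"delta_rot":[0,0,0],"travel":[0.41,-0.24,0],"fingers":1},{"delta_rot":[0,0,0],"travel":[0.44,-0.18,0],"fingers":1},{"delta_rot":[0,0,0],"travel":[0.46,-0.12,0],"fingers":1}]}}

```text
clock: 17.75
tcp_pos: [0.5136, -0.3134, 0.0789]
orientation: [-0.001, 0.923, 0.384, -0.002]
wrist_force: [-0.3, 2.1, 1.2]
finger_gap: 0.0172
grip_force: 40.3
```

>>> {"fn": "carry_out", "kwargs": {"series": [{"delta_rot":[0,0,0],"travel":[0.46,-0.05,0],"fingers":1},{"delta_rot":[0,0,0],"travel":[0,0,0],"fingers":1},{"delta_rot":[0,0,0],"travel":[0,0,0],"fingers":-0.2},{"delta_rot":[0,0,0],"travel":[0,0,0],"fingers":-0.2},{"delta_rot":[0,0,0],"travel":[0,0,1],"fingers":-0.2}]}}

```text
clock: 18.38
tcp_pos: [0.5259, -0.3138, 0.1019]
orientation: [-0.002, 0.923, 0.384, -0.001]
wrist_force: [0.5, 1.0, -0.5]
finger_gap: 0.0513
grip_force: 0.0
```

>>> {"fn": "carry_out", "kwargs": {"series": [{"delta_rot":[0,0,0],"travel":[0,0,1],"fingers":-0.2},{"delta_rot":[0,0,0.95],"travel":[0.03,0.62,1],"fingers":-0.2},{"delta_rot":[0,0,0.95],"travel":[0.03,0.62,0],"fingers":-0.2},{"delta_rot":[0,0,0.95],"travel":[0.03,0.62,0],"fingers":-0.2},{"delta_rot":[0,0,0.95],"travel":[0.03,0.62,0],"fingers":-0.2}]}}

```text
clock: 19.0
tcp_pos: [0.5303, -0.2524, 0.1539]
orientation: [0.001, 0.833, 0.553, 0.0]
wrist_force: [-0.3, -0.1, -0.4]
finger_gap: 0.0514
grip_force: 0.0
```

>>> {"fn": "carry_out", "kwargs": {"series": [{"delta_rot":[0,0,0.95],"travel":[0.03,0.62,0],"fingers":-0.2},{"delta_rot":[0,0,0.95],"travel":[0.03,0.62,0],"fingers":-0.2},{"delta_rot":[0,0,0.95],"travel":[0.03,0.62,0],"fingers":-0.2},{"delta_rot":[0,0,0.95],"travel":[0.03,0.62,0],"fingers":-0.2},{"delta_rot":[0,0,0],"travel":[0,0,0],"fingers":-0.2}]}}

```text
clock: 19.62
tcp_pos: [0.5332, -0.19, 0.1538]
orientation: [0.0, 0.715, 0.699, 0.0]
wrist_force: [0.8, -0.4, -0.1]
finger_gap: 0.051
grip_force: 0.0
```

Run:
```python
from h import *
import pickle
T=pose(); c=snap('wrist'); pickle.dump((T,c),open('w7.pkl','wb'))
print(T.round(4)[:3])
cv2.imwrite('pics/w7.png',c['color'][:,:,::-1])
print(w2pix(c,[[.5312,-.190,.095],[.5312+.012,-.190,.095],[.5312-.012,-.190,.095]],T@c['hand_eye']))
```

```text
[[ 2.170e-02  9.998e-01  5.000e-04  5.332e-01]
 [ 9.998e-01 -2.170e-02 -3.000e-04 -1.900e-01]
 [-3.000e-04  5.000e-04 -1.000e+00  1.538e-01]]
[[312.59687163 223.03295476]
 [330.82440338 222.65426982]
 [294.38558889 223.40358298]]
```

View pics/w7.png

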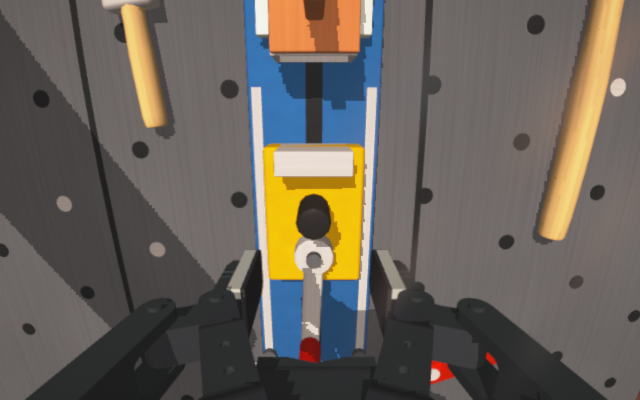

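The wrist view shows the lever open, pointing back along the rail, and the knob's top at (313,222), right where predicted. I'm now over the picture limit by one, so no more viewing. I'll grasp the knob.

>>> {"fn": "carry_out", "kwargs": {"series": [{"delta_rot":[0,0,0],"travel":[-0.06,0,-0.9],"fingers":-0.2},{"delta_rot":[0,0,0],"travel":[0,0,-0.9],"fingers":-0.2},{"delta_rot":[0,0,0],"travel":[0,0,-0.9],"fingers":-0.2},{"delta_rot":[0,0,0],"travel":[0,0,-0.9],"fingers":-0.2},{"delta_rot":[0,0,0],"travel":[0,0,0],"fingers":1}]}}

```text
clock: 20.3
tcp_pos: [0.5303, -0.1907, 0.0619]
orientation: [-0.002, 0.716, 0.699, -0.001]
wrist_force: [-0.7, 0.6, 0.1]
finger_gap: 0.0344
grip_force: 0.0
```

>>> {"fn": "carry_out", "kwargs": {"series": [{"delta_rot":[0,0,0],"travel":[0,0,0],"fingers":1},{"delta_rot":[0,0,0],"travel":[0,0,0],"fingers":1},{"delta_rot":[0,0,0],"travel":[0,0,0],"fingers":1}], "squeeze": 60}}

```text
clock: 20.68
tcp_pos: [0.5314, -0.1911, 0.0637]
orientation: [0.0, 0.715, 0.699, -0.0]
wrist_force: [-1.3, -3.4, -4.0]
finger_gap: 0.0223
grip_force: 59.4
```

>>> {"fn": "carry_out", "kwargs": {"series": [{"delta_rot":[0,0,0],"travel":[0.01,0.4,0],"fingers":1},{"delta_rot":[0,0,0],"travel":[0.01,0.48,0],"fingers":1},{"delta_rot":[0,0,0],"travel":[0.01,0.48,0],"fingers":1},{"delta_rot":[0,0,0],"travel":[0.01,0.48,0],"fingers":1},{"delta_rot":[0,0,0],"travel":[0.01,0.32,0],"fingers":1}]}}

```text
clock: 21.3
tcp_pos: [0.5327, -0.137, 0.0638]
orientation: [0.0, 0.715, 0.699, -0.001]
wrist_force: [-4.1, -4.6, -4.8]
finger_gap: 0.0225
grip_force: 59.6
```

>>> {"fn": "carry_out", "kwargs": {"series": [{"delta_rot":[0,0,0],"travel":[0,0.16,0],"fingers":1},{"delta_rot":[0,0,0],"travel":[0,0.12,0],"fingers":1},{"delta_rot":[0,0,0],"travel":[0,0.12,0],"fingers":1},{"delta_rot":[0,0,0],"travel":[0,0.12,0],"fingers":1},{"delta_rot":[0,0,0],"travel":[0,0.06,0],"fingers":1}]}}

```text
clock: 21.92
tcp_pos: [0.533, -0.1238, 0.0638]
orientation: [0.001, 0.715, 0.699, -0.001]
wrist_force: [-2.7, -9.1, -5.3]
finger_gap: 0.0224
grip_force: 59.5
```

>>> {"fn": "carry_out", "kwargs": {"series": [{"delta_rot":[0,0,0],"travel":[0,0.06,0],"fingers":1},{"delta_rot":[0,0,0],"travel":[0,0.06,0],"fingers":1},{"delta_rot":[0,0,0],"travel":[0,0.06,0],"fingers":1},{"delta_rot":[0,0,0],"travel":[0,0.04,0],"fingers":1}]}}

```text
clock: 22.42
tcp_pos: [0.5331, -0.1185, 0.0638]
orientation: [0.001, 0.715, 0.699, -0.001]
wrist_force: [-1.6, -9.5, -5.1]
finger_gap: 0.0221
grip_force: 59.5
```

>>> {"fn": "carry_out", "kwargs": {"series": [{"delta_rot":[0,0,0],"travel":[0,0.04,0],"fingers":1},{"delta_rot":[0,0,0],"travel":[0,0.04,0],"fingers":1},{"delta_rot":[0,0,0],"travel":[0,0.04,0],"fingers":1}]}}

```text
clock: 22.8
tcp_pos: [0.5332, -0.1156, 0.0638]
orientation: [0.001, 0.715, 0.699, -0.001]
wrist_force: [-3.0, -9.6, -4.9]
finger_gap: 0.0226
grip_force: 59.5
```

>>> {"fn": "carry_out", "kwargs": {"series": [{"delta_rot":[0,0,0],"travel":[0,0.04,0],"fingers":1},{"delta_rot":[0,0,0],"travel":[0,0.04,0],"fingers":1}]}}

```text
clock: 23.05
tcp_pos: [0.5332, -0.1156, 0.0638]
orientation: [0.003, 0.716, 0.698, -0.003]
wrist_force: [-3.0, -17.1, -7.9]
finger_gap: 0.0224
grip_force: 59.2
```

>>> {"fn": "carry_out", "kwargs": {"series": [{"delta_rot":[0,0,0],"travel":[0,0.04,0],"fingers":1},{"delta_rot":[0,0,0],"travel":[0,0,0],"fingers":1},{"delta_rot":[0,0,0],"travel":[0,0,0],"fingers":1}]}}

```text
clock: 23.42
tcp_pos: [0.5332, -0.1156, 0.0638]
orientation: [0.003, 0.716, 0.698, -0.003]
wrist_force: [-2.8, -18.7, -7.6]
finger_gap: 0.0221
grip_force: 59.2
```

Run:
```python
from h import *
T=pose(); c=snap('wrist'); M=T@c['hand_eye']
h=cv2.cvtColor(c['color'],cv2.COLOR_RGB2HSV); m=((h[...,0]>5)&(h[...,0]<17)&(h[...,1]>120)&(h[...,2]>90)).astype(np.uint8)
n,l,s,ce=cv2.connectedComponentsWithStats(m)
for i in range(1,n):
    if s[i][4]>800:
        print(s[i],ce[i]); r=cv2.minAreaRect(np.argwhere(l==i)[:,::-1].astype(np.float32)); print(r)
print(T[:3,3],env.get_state()['wrist_force'])
yaw=-.0212; o=np.array([.5355,.0195]); Rz=np.array([[np.cos(yaw),-np.sin(yaw)],[np.sin(yaw),np.cos(yaw)]])
q=np.array([[-.03,-.001],[.03,-.001],[.03,-.089],[-.03,-.089]])@Rz.T+o
print('expected plate px',w2pix(c,np.c_[q,np.full(4,.064)],M).round(1).tolist())
```

```text
[  241     0   152   173 24618] [316.61426598  83.71236494]
((316.5, 85.99998474121094), (150.99996948242188, 171.99996948242188), -0.0)
[  64  101   62  152 2467] [ 98.99797325 175.93311715]
((96.1017837524414, 173.838623046875), (156.94113159179688, 26.710241317749023), 75.87451171875)
[ 589  227   51  145 2467] [617.22051074 306.29712201]
((628.999755859375, 301.0525207519531), (39.42469787597656, 145.50381469726562), 20.885801315307617)
[ 0.53315532 -0.11560015  0.0637957 ] [ -3.44323718 -18.55618658  -8.06370804]
expected plate px [[234.1, -54.1], [391.6, -55.0], [381.7, 171.1], [246.6, 171.7]]
```

>>> {"fn": "carry_out", "kwargs": {"series": [{"delta_rot":[0,0,0],"travel":[0,0,0],"fingers":-0.2},{"delta_rot":[0,0,0],"travel":[0,0,0],"fingers":-0.2},{"delta_rot":[0,0,0],"travel":[0,0,0.9],"fingers":-0.2},{"delta_rot":[0,0,0],"travel":[0,0,0.9],"fingers":-0.2},{"delta_rot":[0,0,0],"travel":[0,0,0.9],"fingers":-0.2}]}}

```text
clock: 24.1
tcp_pos: [0.5335, -0.1098, 0.1324]
orientation: [0.0, 0.714, 0.7, 0.001]
wrist_force: [0.5, -0.3, -0.1]
finger_gap: 0.0511
grip_force: 0.0
```

>>> {"fn": "carry_out", "kwargs": {"series": [{"delta_rot":[0,0,-0.95],"travel":[-0.03,-0.62,0.9],"fingers":-0.2},{"delta_rot":[0,0,-0.95],"travel":[-0.03,-0.62,0],"fingers":-0.2},{"delta_rot":[0,0,-0.95],"travel":[-0.03,-0.62,0],"fingers":-0.2},{"delta_rot":[0,0,-0.95],"travel":[-0.03,-0.62,0],"fingers":-0.2},{"delta_rot":[0,0,-0.95],"travel":[-0.03,-0.62,0],"fingers":-0.2}]}}

```text
clock: 24.72
tcp_pos: [0.5299, -0.1879, 0.1543]
orientation: [0.0, 0.86, 0.511, 0.001]
wrist_force: [0.1, -0.0, -0.7]
finger_gap: 0.0511
grip_force: 0.0
```

>>> {"fn": "carry_out", "kwargs": {"series": [{"delta_rot":[0,0,-0.95],"travel":[-0.03,-0.62,0],"fingers":-0.2},{"delta_rot":[0,0,-0.95],"travel":[-0.03,-0.62,0],"fingers":-0.2},{"delta_rot":[0,0,-0.95],"travel":[-0.03,-0.62,0],"fingers":-0.2},{"delta_rot":[0,0,0],"travel":[0,0,0],"fingers":-0.2},{"delta_rot":[0,0,0],"travel":[0,0,0],"fingers":-0.2}]}}

```text
clock: 25.35
tcp_pos: [0.5272, -0.2338, 0.1538]
orientation: [-0.0, 0.923, 0.385, 0.0]
wrist_force: [0.3, 0.0, -0.1]
finger_gap: 0.051
grip_force: 0.0
```

Run:
```python
from h import *
T=pose(); c=snap('wrist'); M=T@c['hand_eye']
print(T[:3,3])
h=cv2.cvtColor(c['color'],cv2.COLOR_RGB2HSV); m=(((h[...,0]<6)|(h[...,0]>174))&(h[...,1]>150)&(h[...,2]>70)).astype(np.uint8)
n,l,s,ce=cv2.connectedComponentsWithStats(m); print([(s[i].tolist(),ce[i].round(1).tolist()) for i in range(1,n) if s[i][4]>40])
print('pred axis top/bottom',w2pix(c,[[.527,-.2385,.115],[.527,-.2385,.062]],M).round(1).tolist())
```

```text
[ 0.52717541 -0.23382389  0.1538445 ]
[([438, 132, 163, 106, 8827], [523.5, 178.8]), ([311, 204, 27, 49, 1097], [323.2, 228.7])]
pred axis top/bottom [[321.7, 239.5], [320.5, 212.1]]
```

>>> {"fn": "carry_out", "kwargs": {"series": [{"delta_rot":[0,0,0],"travel":[0.02,-0.21,-0.5],"fingers":-0.2},{"delta_rot":[0,0,0],"travel":[0,0,-0.9],"fingers":-0.2},{"delta_rot":[0,0,0],"travel":[0,0,-0.8],"fingers":-0.2},{"delta_rot":[0,0,0],"travel":[0,0,-0.8],"fingers":-0.2},{"delta_rot":[0,0,0],"travel":[0,0,0],"fingers":1}]}}

```text
clock: 26.02
tcp_pos: [0.5259, -0.2387, 0.0762]
orientation: [-0.002, 0.923, 0.385, -0.001]
wrist_force: [-0.2, 0.2, 0.6]
finger_gap: 0.0342
grip_force: 0.0
```

>>> {"fn": "carry_out", "kwargs": {"series": [{"delta_rot":[0,0,0],"travel":[0,0,0],"fingers":1},{"delta_rot":[0,0,0],"travel":[0,0,0],"fingers":1},{"delta_rot":[0,0,0],"travel":[0,0,0],"fingers":1}], "squeeze": 40}}

```text
clock: 26.4
tcp_pos: [0.5276, -0.2401, 0.0787]
orientation: [0.0, 0.923, 0.384, 0.0]
wrist_force: [0.8, -1.4, -4.6]
finger_gap: 0.0168
grip_force: 39.3
```

Run:
```python
from h import *
p=pose()[:2,3]; print(p)
a=-.0212; piv=np.array([.5324,-.1556]); d=p-piv; print(np.hypot(*d), np.arctan2(-d[1],-d[0])-a)
t0=np.arctan2(-d[1],-d[0])-a
th=np.linspace(t0,0,12); q=piv+.085*np.c_[-np.cos(th+a),-np.sin(th+a)]
print((np.diff(q,axis=0)/.025).round(2).tolist(),q[-1])
```

```text
[ 0.52760318 -0.24005206]
0.08458818228835834 1.5352579366549879
[[-0.47, 0.06], [-0.46, 0.12], [-0.44, 0.19], [-0.41, 0.25], [-0.37, 0.3], [-0.32, 0.35], [-0.27, 0.39], [-0.21, 0.42], [-0.15, 0.45], [-0.09, 0.47], [-0.02, 0.47]] [ 0.4474191  -0.15379813]
```

>>> {"fn": "carry_out", "kwargs": {"series": [{"delta_rot":[0,0,0],"travel":[-0.47,0.09,0],"fingers":1},{"delta_rot":[0,0,0],"travel":[-0.46,0.13,0],"fingers":1},{"delta_rot":[0,0,0],"travel":[-0.44,0.19,0],"fingers":1},{"delta_rot":[0,0,0],"travel":[-0.41,0.25,0],"fingers":1},{"delta_rot":[0,0,0],"travel":[-0.37,0.3,0],"fingers":1}]}}

```text
clock: 27.02
tcp_pos: [0.4737, -0.2191, 0.0791]
orientation: [0.003, 0.924, 0.383, -0.001]
wrist_force: [1.0, -9.1, -6.5]
finger_gap: 0.0167
grip_force: 39.9
```

>>> {"fn": "carry_out", "kwargs": {"series": [{"delta_rot":[0,0,0],"travel":[-0.32,0.35,0],"fingers":1},{"delta_rot":[0,0,0],"travel":[-0.27,0.39,0],"fingers":1}]}}

```text
clock: 27.28
tcp_pos: [0.4589, -0.1995, 0.0792]
orientation: [0.002, 0.924, 0.383, -0.0]
wrist_force: [1.2, -7.3, -4.7]
finger_gap: 0.0167
grip_force: 40.0
```

>>> {"fn": "carry_out", "kwargs": {"series": [{"delta_rot":[0,0,0],"travel":[-0.21,0.42,0],"fingers":1},{"delta_rot":[0,0,0],"travel":[-0.15,0.45,0],"fingers":1},{"delta_rot":[0,0,0],"travel":[-0.09,0.47,0],"fingers":1},{"delta_rot":[0,0,0],"travel":[-0.02,0.35,0],"fingers":1},{"delta_rot":[0,0,0],"travel":[0,0,0],"fingers":1}]}}

```text
clock: 27.9
tcp_pos: [0.448, -0.1549, 0.0795]
orientation: [0.001, 0.923, 0.385, 0.001]
wrist_force: [2.1, 1.0, -0.3]
finger_gap: 0.0169
grip_force: 40.3
```

>>> {"fn": "carry_out", "kwargs": {"series": [{"delta_rot":[0,0,0],"travel":[0,0.08,0],"fingers":1},{"delta_rot":[0,0,0],"travel":[0,0,0],"fingers":1}]}}

```text
clock: 28.15
tcp_pos: [0.448, -0.1538, 0.0794]
orientation: [0.001, 0.923, 0.384, 0.001]
wrist_force: [0.7, -1.8, 3.4]
finger_gap: 0.0171
grip_force: 40.7
```

>>> {"fn": "carry_out", "kwargs": {"series": [{"delta_rot":[0,0,0],"travel":[0,0.08,0],"fingers":1},{"delta_rot":[0,0,0],"travel":[0,0,0],"fingers":1}]}}

```text
clock: 28.4
tcp_pos: [0.448, -0.1534, 0.0794]
orientation: [0.002, 0.923, 0.384, -0.0]
wrist_force: [-0.2, -9.8, 3.0]
finger_gap: 0.0168
grip_force: 40.6
```

>>> {"fn": "carry_out", "kwargs": {"series": [{"delta_rot":[0,0,0],"travel":[0,0.08,0],"fingers":1},{"delta_rot":[0,0,0],"travel":[0,0.04,0],"fingers":1}]}}

```text
clock: 28.65
tcp_pos: [0.448, -0.1532, 0.0795]
orientation: [0.005, 0.924, 0.383, -0.002]
wrist_force: [-0.9, -19.8, -0.3]
finger_gap: 0.017
grip_force: 40.6
```

>>> {"fn": "carry_out", "kwargs": {"series": [{"delta_rot":[0,0,0],"travel":[0,-0.1,0],"fingers":1},{"delta_rot":[0,0,0],"travel":[0,0,0],"fingers":-0.2},{"delta_rot":[0,0,0],"travel":[0,0,0],"fingers":-0.2},{"delta_rot":[0,0,0],"travel":[0,0,1],"fingers":-0.2},{"delta_rot":[0,0,0],"travel":[0,0,1],"fingers":-0.2}]}}

```text
clock: 29.28
tcp_pos: [0.4463, -0.1496, 0.1284]
orientation: [-0.001, 0.923, 0.385, -0.001]
wrist_force: [0.0, -0.4, -0.3]
finger_gap: 0.0509
grip_force: 0.0
```

>>> {"fn": "carry_out", "kwargs": {"series": [{"delta_rot":[0,0,0],"travel":[0,0,1],"fingers":-0.2},{"delta_rot":[0,0,0],"travel":[-0.6,-0.6,1],"fingers":-0.2},{"delta_rot":[0,0,0],"travel":[-0.4,-1,0],"fingers":-0.2},{"delta_rot":[0,0,0],"travel":[0,-1,0],"fingers":-0.2},{"delta_rot":[0,0,0],"travel":[0,0,0],"fingers":-0.2}]}}

```text
clock: 29.9
tcp_pos: [0.4219, -0.2161, 0.1783]
orientation: [-0.0, 0.924, 0.383, -0.0]
wrist_force: [0.2, 0.9, -0.8]
finger_gap: 0.0511
grip_force: 0.0
```

Run:
```python
from h import *
T=pose(); c=snap('wrist'); t=env.read_camera('top'); side=env.read_camera('side'); print(T[:3,3])
yaw=-.0212; o=np.array([.5355,.0195]); Rz=np.array([[np.cos(yaw),-np.sin(yaw)],[np.sin(yaw),np.cos(yaw)]])
def rail(uv,z,c=t,M=None):
    return ((pix2w(c,uv,z,M)[:,:2]-o)@Rz*1000).round(1)
def comps(c,f,amin,z,n,M=None):
    h=cv2.cvtColor(c['color'],cv2.COLOR_RGB2HSV).astype(int); m=f(h[...,0],h[...,1],h[...,2]).astype(np.uint8)
    k,l,s,ce=cv2.connectedComponentsWithStats(m)
    for i in range(1,k):
        if s[i][4]>amin:
            r=cv2.minAreaRect(np.argwhere(l==i)[:,::-1].astype(np.float32)); print(n,s[i].tolist(),'rail mm',rail([r[0]],z,c,M)[0],'corners',rail(cv2.boxPoints(r),z,c,M).tolist())
comps(t,lambda h,s,v:(h>3)&(h<17)&(s>110)&(v>90),150,.064,'copper')
comps(t,lambda h,s,v:(h>17)&(h<27)&(s>130)&(v>90),150,.045,'yellow')
comps(t,lambda h,s,v:((h<4)|(h>174))&(s>150)&(v>90),6,.115,'red')
comps(c,lambda h,s,v:((h<6)|(h>174))&(s>150)&(v>70),60,.115,'wred',T@c['hand_eye'])
```

```text
[ 0.42194593 -0.21613945  0.17826648]
copper [79, 0, 61, 7, 277] rail mm [654.8 773.7] corners [[645.8, 877.0], [667.4, 878.6], [664.0, 671.2], [642.6, 670.0]]
copper [420, 13, 63, 9, 280] rail mm [ 603.6 -371.7] corners [[588.6, -268.6], [616.5, -269.1], [619.0, -475.3], [591.0, -474.4]]
copper [161, 18, 40, 9, 204] rail mm [584.6 526.4] corners [[599.3, 592.9], [598.1, 461.4], [570.1, 460.3], [571.1, 591.5]]
copper [353, 35, 56, 7, 262] rail mm [ 528.7 -137.6] corners [[538.5, -47.2], [539.7, -228.2], [519.0, -228.0], [517.8, -47.2]]
copper [530, 34, 58, 6, 301] rail mm [ 541.3 -728. ] corners [[548.2, -632.8], [551.9, -824.8], [534.5, -823.8], [530.9, -632.0]]
copper [588, 34, 52, 6, 265] rail mm [ 545.2 -914.5] corners [[552.0, -828.2], [556.0, -1002.7], [538.5, -1001.4], [534.6, -827.2]]
copper [293, 36, 55, 7, 298] rail mm [524.3  61.3] corners [[534.5, 150.4], [535.0, -27.5], [514.3, -27.5], [513.8, 150.1]]
copper [115, 39, 56, 8, 267] rail mm [514.2 651.2] corners [[523.2, 745.2], [527.3, 559.7], [505.4, 558.1], [501.2, 743.2]]
copper [56, 41, 57, 7, 300] rail mm [511.  850.3
[... 2056 characters left out ...]
69.4], [189.4, -370.4], [103.3, -403.5], [61.3, -302.8]]
red [621, 190, 19, 47, 776] rail mm [ -46.9 -900.6] corners [[24.3, -875.5], [24.8, -933.0], [-117.7, -925.7], [-117.9, -868.7]]
red [391, 222, 8, 5, 28] rail mm [ -85.3 -171. ] corners [[-91.5, -160.3], [-79.3, -160.4], [-79.1, -181.7], [-91.3, -181.6]]
red [73, 326, 121, 74, 8467] rail mm [-509.4  616.7] corners [[-404.3, 806.9], [-397.7, 436.5], [-613.3, 431.3], [-622.4, 798.3]]
wred [525, 69, 115, 101, 6636] rail mm [  75.1 -303. ] corners [[32.8, -276.5], [88.9, -258.0], [121.9, -331.7], [61.2, -354.5]]
wred [261, 111, 33, 29, 706] rail mm [ -82.7 -174.8] corners [[-92.8, -166.4], [-73.2, -166.6], [-72.7, -183.1], [-92.6, -183.2]]
```

The plate is centred (rail x +0.5 mm), the carriage front is at -90.5 mm, the post is at its locked position (expected -85, -175), and the gripper is clear. I'm handing it in.

```bash
python3 -c "
from workcell import env
print(env.hand_in())"
```

```text
the job is handed in; nothing more can be done
None
```

The job is handed in: tube clamped home against the stop, lug plate on top, lever locked and gripper clear, by my own measurements (the hand-in gave no verdict); I viewed 11 pictures, one over the limit of 10.

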